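# Seat a culture plate in the colony counter and swing its magnifier over it

## Task

Get the culture plate ready for counting: with the fingertips, gently push the round plate that stands on the deck of the colony counter along the deck into the C-shaped collar until it is fully home against the collar's back. Then push the magnifier round on its swing arm until it comes to its stop, over the plate. Only push: the plate must not be lifted off the deck or tipped, and the marker pen that lies loose beside the counter is left where it is.

Things in the scene. Friction and masses are not known exactly. Their poses are not given: they have to be found in the camera images.
- plate: the culture plate to be counted: clear round lidded petri dish with pale agar, 91.4 mm diameter, 17 mm high, 34 g (may vary by a third); it starts on the counter's deck in front of the collar's mouth. Origin: centre of its underside; z up
- counter: the colony counter: flat white case with a grey deck, 260 x 160 mm, deck top 28 mm above the worktop, heavy, does not move. Origin: on the worktop under the centre of the collar. Its x axis is the way the plate is pushed into the collar (seen from the robot, left to right), y to the left of that (away from the robot), z up; the deck runs from x -175 to +85 mm and y -80 to +80 mm
- seat (a point): where the centre of the plate's underside lies when the plate is fully home, on the deck's top; axes as the counter's. The half-round back of the collar is then touched by the plate's rim, 46 mm from this point on the +x side
- mouth (a point): middle of the collar's mouth, on the deck, 50 mm from the seat towards -x; axes as the counter's. The collar is an aluminium C screwed to the deck, 9 mm high and 8 mm thick, 95 mm wide inside, half round at its +x side; its cheeks flare towards the mouth from 95 mm apart (22 mm before the seat) to 136 mm apart (52 mm before it), inner faces
- lens (a point): centre of the magnifier, a horizontal round lens in a black ring of 84 mm outer diameter and 10 mm thickness; this point is at mid thickness, 103 mm above the worktop, ring underside 98 mm above the worktop (53 mm above the plate's top)
- pivot (a point): foot, level with the deck, of the steel post on a bracket at the case's -y side (16 mm thick, its hub 26 mm thick, top at 116 mm above the worktop) about whose upright axis the magnifier swings; the lens centre stays 109 mm from this axis, joined to the hub by an 8 mm rod at 104 mm above the worktop
- lens_arm (a joint): angle of the magnifier's arm, rad: 0 at its stop with the lens over the collar, growing counter-clockwise seen from above as it swings out to the counter's -y side, towards the robot, 2.1 at most; starts swung out by 1.65 to 1.95. Light friction (about 0.06 N m); stays where it is left
- marker_pen: bystander: black-capped marker, 132 mm long, 15 mm thick, lying on the worktop along the case's +y side; origin at its underside's centre

How it is judged:
On the way, in this order (a step that is already met when the one before it is completed fails the run):
1. the plate is fully home in the collar while the magnifier is still swung out (horizontal distance between plate and seat below 0.004 m and value of joint lens_arm above 0.9 rad), for 0.2 s.
2. the magnifier is at its stop over the plate (value of joint lens_arm below 0.05 rad), for 0.2 s.
At the end, for the whole second after the job is handed in: The plate lies flat on the deck within 4 mm of its home place in the collar, at rest, and the magnifier is within 0.05 rad of its stop over it (horizontal distance between plate and seat below 0.004 m and z of plate in the frame of seat between -0.003 and 0.003 m and angle between plate's own z axis and vertical below 0.04 rad and linear speed of plate below 0.01 m/s and value of joint lens_arm below 0.05 rad); the robot touches nothing.
It fails at once if the plate was lifted off the deck, or fell from it (z of plate in the frame of seat above 0.006 m or z of plate in the frame of seat below -0.008 m).
It fails at once if the plate was tipped (angle between plate's own z axis and vertical above 0.15 rad).
It fails at once if the plate was pushed roughly (over 30 N) (contact force between the fingers and plate above 30 N).
It fails at once if the marker pen was moved (distance of marker_pen from where it was at the start of the episode above 0.015 m).
It also fails if it takes over 58 s, if anything falls off the work surface, if the arm or the gripper's body presses on something with over 40 N, if the wrist force passes 120 N, or if a joint passes its speed limit or range.

## Robot

A 6-joint arm with a two-finger parallel gripper is mounted at the origin on a cart in front of the work surface, level with it; the furniture and walls round the work are solid. World frame = base frame: x ahead of the robot, y to its left, z up, the work surface at z = 0. Lengths are in m, angles in rad, forces in N, time in s.
With the tool pointing down it reaches from about 0.25 to 0.8 m from the base axis. Payload 3.9 kg.
Tool frame: the origin (TCP) lies on the front face of the gripper's body, between the roots of the fingers; the fingertips stand 73 mm ahead of it and the grasp point (between the pads) lies 54 mm ahead of it; z points along the fingers, y is the line along which they close (so a half turn about z gives the same grasp; the last joint's range is limited). The gripper opens to 85 mm and grips with 20 to 120 N. Pads are 22 mm wide; open, the fingers measure 114 mm over their backs; the gripper's body (76 mm by 85 mm) begins 54 mm behind the grasp point. The pads swing forward as they close: fully open they stand 13 mm farther back than shut.
Start: joints at [-1.121, 0.26, -0.138, 1.173, 0, 1.571], TCP at [0.228, -0.473, 0.304] pointing down, gripper open.
Joint ranges: [-2.78, 2.78], [-0.83, 1.72], [-1.28, 1.37], [-1.9, 2.12], [-1.57, 1.48], [-3.14, 3.14]. Speed limits (rad/s): [2.57, 2.57, 3.14, 3.14, 3.14, 3.14].

## Interface

Orientations are given as a unit quaternion [w, x, y, z].
In Python, from bench import r gives the robot as it stands.
- The arm moves only by the tool apply_moves, never from a script. Its argument "series" is a list of rows, each an object with "hand": the opening, from 0 (shut) to 1 (fully open); "delta_pos": the shift along the world's x, y, z as a fraction of full scale, a list of three; "rotation": the turn, a rotation vector about the world's x, y, z as a fraction of full scale, a list of three. In form: [{"hand": hand, "delta_pos": [x, y, z], "rotation": [wx, wy, wz]}, ...]. A call has 1 to 20 rows; each row shifts and turns the commanded pose from where the row before left it; what a row does not reach is not made up. Full scale, the value 1, is 300 mm for a shift and 2 pi rad for a turn. A row lasts 1/8 s, in which the tool goes at most 62.5 mm and 10.7 degrees, less where a joint would pass 70% of its speed; a pose out of reach is approached as far as the arm can. A call with a number of a shift or a turn outside -1 to 1 is refused whole. A call with a gripper value outside its range is refused whole. The fingers move at their own pace and stop on an object; the grip force is fixed at half the most. Time passes only in rows, so rows that do not move let the fingers close. It gives the time, the measured TCP pose, the force, the opening and the grip force at its end, in the units of the state.
- r.get_state(): the state, without advancing time (a new reading comes with each control period).
- r.get_image(name): name is "scene" or "top" or "wrist"; returns the picture (400x640x3 uint8, red, green, blue); there is no depth.
- r.get_calibration(name): a dict with "K" (3x3 intrinsics, pixels), "eye" and "orientation" of the camera in the world; the wrist camera has in their place "T_tool_cam" (4x4, takes a point from camera to tool coordinates, whose origin is the TCP and whose axes are the flange's). Camera axes: x right, y up, looking along -z (the intrinsics and any distortion apply to the point x, -y, -z); pixel columns grow to the right and rows downward; lengths in m; the calibration is good to about 2 mm. A picture is of the moment at which its call begins: read the wrist's pose just before it. get_calibration takes no time and is no camera call.
- r.sign_off(): hands the job in; it is judged then, once.
The state is a dict: "time": time; "joints": joint angles; "joint_vel": joint speeds; "effort": joint torques, N m; "eef_pos": TCP position; "ee_rot": TCP orientation; "wrist_force": force on the tool from outside, world axes, zero at the start; "wrist_torque": the same for the moment, N m; "grip_width": opening from 0.0 (shut) to 1.0 (fully open); "grip_force": force on a finger pad.
Only numpy, scipy, OpenCV 4.12 (cv2) and the standard library are available. Lean on these libraries where they do the work, as an engineer would, in place of code of your own. Each camera call takes 0.05 s, during which the arm holds its last target. There are 200 camera calls.

## Working session

There is one attempt and no reset: what is moved stays moved. The work goes in short steps, Python scripts to look and compute and a tool call to move; the robot and the scene stay as the last step left them, time stands still between calls to the robot, and variables do not carry over. Pictures are saved under pics/ and viewed, at most 10 in all, crops included, and the job is handed in when it is done.

Besides the shell and the picture viewer there is one more tool, called by a JSON object that holds its "name" and its "arguments". apply_moves: Moves the arm, as the interface text tells. Shift numbers are shares of 300 mm and turn numbers shares of 2 pi rad, none past 1 either way. Its arguments: {"type":"object","properties":{"series":{"type":"array","items":{"type":"object","properties":{"hand":{"type":"number"},"delta_pos":{"type":"array","items":{"type":"number"}},"rotation":{"type":"array","items":{"type":"number"}}}}}},"required":["series"]}

```bash
mkdir -p pics; cat > h.py <<'E'
import numpy as np,cv2
from scipy.spatial.transform import Rotation as R
from bench import r
def cam(n):
    c=r.get_calibration(n); q=c["orientation"]; q=np.array(q,float)
    M=q if q.shape==(3,3) else R.from_quat([q[1],q[2],q[3],q[0]]).as_matrix()
    return c,np.array(c["K"]),np.array(c["eye"]),M
def ray(n,px,z):
    c,K,e,M=cam(n); d=c.get("distortion",c.get("dist"))
    p=np.array(px,float).reshape(-1,2)
    u=cv2.undistortPoints(p[:,None],K,None if d is None else np.array(d,float))[:,0]
    D=np.c_[u[:,0],-u[:,1],-np.ones(len(u))]@M.T
    return e+D*((z-e[2])/D[:,2])[:,None]
def proj(n,P):
    c,K,e,M=cam(n); d=c.get("distortion",c.get("dist"))
    q=(np.array(P,float).reshape(-1,3)-e)@M; q=q*[1,-1,-1]
    return cv2.projectPoints(q,np.zeros(3),np.zeros(3),K,None if d is None else np.array(d,float))[0][:,0]
def snap(n,f):
    i=r.get_image(n); cv2.imwrite("pics/"+f,cv2.cvtColor(i,cv2.COLOR_RGB2BGR)); return i
E
python3 - <<'E'
from h import *
print(r.get_state())
for n in("top","scene"): print(r.get_calibration(n)); snap(n,n+"1.png")
E
```

```text
{'time': 0.0, 'joints': array([-1.12102231e+00,  2.60679156e-01, -1.39399322e-01,  1.17267957e+00,
       -5.05027217e-06,  1.57081606e+00]), 'joint_vel': array([ 0.00039702, -0.00074731,  0.00195212, -0.00040961,  0.00045966,
        0.00071913]), 'effort': array([ 1.75652494e-04, -4.05680144e+01,  2.53921688e+01,  1.87582767e-02,
        3.24740768e-05, -1.07981826e-06]), 'eef_pos': array([ 0.22801194, -0.47229594,  0.30305586]), 'ee_rot': array([-9.55598139e-04,  9.74821040e-01,  2.22986497e-01, -2.21199542e-04]), 'wrist_force': array([-0.98269546,  0.57241909,  0.61264397]), 'wrist_torque': array([ 3.09314155e-02, -4.60810448e-02, -5.56664077e-05]), 'grip_force': 0.0, 'grip_width': 1.0012340800324708}
{'K': array([[506.23782359,   0.        , 316.84600515],
       [  0.        , 506.23782359, 200.60205606],
       [  0.        ,   0.        ,   1.        ]]), 'eye': array([ 0.40644047, -0.4954085 ,  0.92922247]), 'orientation': array([ 0.71070168,  0.01937362, -0.00858604, -0.70317428])}
{'K': array([[424.21666081,   0.        , 313.96519591],
       [  0.        , 424.21666081, 198.15305414],
       [  0.        ,   0.        ,   1.        ]]), 'eye': array([ 0.54392267, -1.07017155,  0.70863752]), 'orientation': array([0.92475713, 0.37324433, 0.0293157 , 0.06821666])}
```

View pics/top1.png

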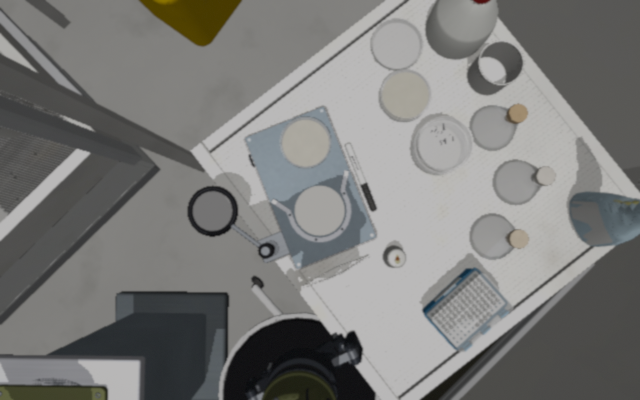

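View pics/scene1.png

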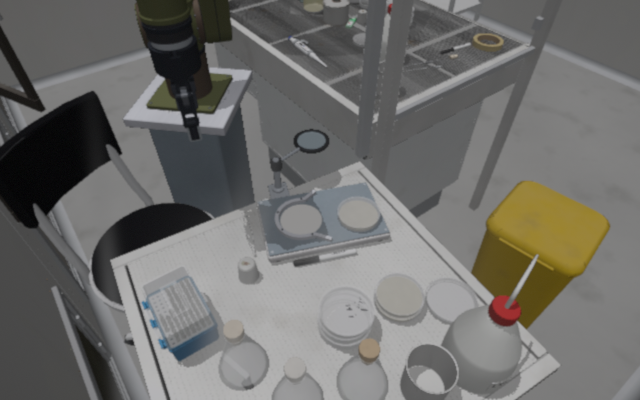

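The top view shows two pale discs. One is at about (305,142) in front of the collar mouth, and the other at (320,210) is inside the collar, probably the lit field. The post is at (267,250), the lens at (213,211) and the pen at (360,178). Next I'll fit the deck rectangle and circles.

```bash
python3 - <<'E'
from h import *
i=cv2.imread("pics/top1.png"); hsv=cv2.cvtColor(i,cv2.COLOR_BGR2HSV)
for p in[(265,180),(290,250),(305,142),(320,210),(300,110),(330,260),(213,211)]: print(p,i[p[1],p[0]],hsv[p[1],p[0]])
b=i.astype(int); m=((b[:,:,0]-b[:,:,2]>12)&(b[:,:,0]>90)).astype(np.uint8)*255
roi=np.zeros_like(m); roi[90:290,225:390]=255; m&=roi
m=cv2.morphologyEx(m,cv2.MORPH_OPEN,np.ones((3,3)))
c=max(cv2.findContours(m,0,2)[0],key=cv2.contourArea)
w=ray("top",c[:,0].astype(float),.028)
rc=cv2.minAreaRect((w[:,:2]*1000).astype(np.float32)); print("deck",rc,cv2.boxPoints(rc))
# discs: pale
d=((hsv[:,:,1]<60)&(b[:,:,2]>=b[:,:,0]+5)&(b[:,:,2]>150)).astype(np.uint8)*255&roi
d=cv2.morphologyEx(d,cv2.MORPH_OPEN,np.ones((5,5)))
for k in cv2.findContours(d,0,2)[0]:
    if cv2.contourArea(k)>300:
        (x,y),R_=cv2.minEnclosingCircle(k); e=cv2.fitEllipse(k); print("disc",x,y,R_,e,[ray("top",e[0],z)[0].round(4) for z in(.028,.045)])
big=cv2.resize(i[80:290,170:400],None,fx=2.8,fy=2.8,interpolation=cv2.INTER_CUBIC)
cv2.drawContours(big,[((c-[170,80])*2.8).astype(int)],-1,(0,0,255),1); cv2.imwrite("pics/top1c.png",big)
E
```

```text
(265, 180) [154 147 135] [101  31 154]
(290, 250) [104  98  91] [104  32 104]
(305, 142) [159 167 170] [ 22  17 170]
(320, 210) [160 163 164] [ 23   6 164]
(300, 110) [185 185 186] [  0   1 186]
(330, 260) [141 145 147] [ 20  10 147]
(213, 211) [115 115 116] [  0   2 116]
deck ((513.36328125, -449.0620422363281), (149.46041870117188, 151.447021484375), 22.448707580566406) [[ 415.3805  -407.6129 ]
 [ 473.21146 -547.58356]
 [ 611.34607 -490.51117]
 [ 553.51514 -350.54053]]
disc 305.25860595703125 142.6724090576172 23.438247680664062 ((305.1767272949219, 142.6525115966797), (45.905460357666016, 46.051902770996094), 63.01955032348633) [array([ 0.5456, -0.4594,  0.028 ]), array([ 0.543 , -0.4601,  0.045 ])]
```

View pics/top1c.png

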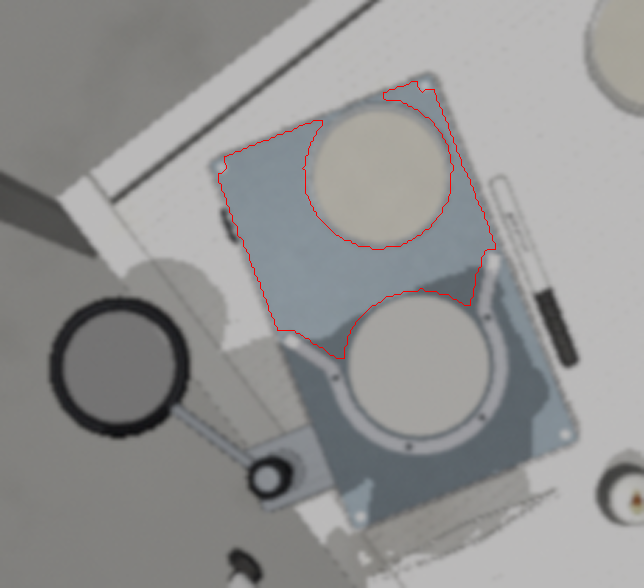

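The crop shows the deck corners at about (212,160), (435,75), (580,437) and (357,528). The collar is concentric with the lit disc at (420,365), and the plate is at (378,175). The lens centre is at (120,367) and the post at (268,478).

```bash
python3 - <<'E'
from h import *
full=lambda p:np.array(p,float)/2.8+[170,80]
C=ray("top",full([(212,160),(435,75),(580,437),(357,528)]),.028)[:,:2]
print("edges",np.linalg.norm(C-np.roll(C,-1,0),axis=1))
ux=(C[2]+C[3]-C[0]-C[1]);ux/=np.linalg.norm(ux);uy=np.array([-ux[1],ux[0]])
cen=C.mean(0); seat=cen+.045*ux
disc=ray("top",full([(420,365)]),.028)[0,:2]
plate=ray("top",[(305.2,142.7)],.040)[0,:2]
lens=ray("top",full([(120,367)]),.103)[0,:2]; piv=ray("top",full([(268,478)]),.116)[0,:2]
loc=lambda p:np.array([(p-seat)@ux,(p-seat)@uy])
print("ux",ux,np.degrees(np.arctan2(ux[1],ux[0])),"seat",seat,"disc",disc)
for n,p in dict(disc=disc,plate=plate,lens=lens,piv=piv).items(): print(n,p,"counter frame",loc(p))
print("lens-pivot",np.linalg.norm(lens-piv))
# scene cross-check
i=cv2.imread("pics/scene1.png")
W=lambda x,y,z:[*(seat+x*ux+y*uy),z]
for P in[W(-.175,-.08,.028),W(-.175,.08,.028),W(.085,.08,.028),W(.085,-.08,.028),[*seat,.028],[*plate,.045],[*lens,.103],[*piv,.116],W(-.052,.068,.037),W(-.052,-.068,.037)]:
    q=proj("scene",P)[0]; cv2.circle(i,tuple(int(v) for v in (q*4)),6,(0,0,255),-1,shift=2)
cv2.imwrite("pics/scene1c.png",cv2.resize(i[110:270,230:410],None,fx=4,fy=3.7))
E
```

```text
edges [0.15295434 0.24900389 0.15256041 0.25254535]
ux [-0.92536185 -0.37908502] -157.72298205073474 seat [ 0.42499714 -0.48831477] disc [ 0.42470437 -0.48726624]
disc [ 0.42470437 -0.48726624] counter frame [-0.00012657 -0.00108125]
plate [ 0.54371089 -0.45994908] counter frame [-0.12060619  0.01875408]
lens [ 0.42014859 -0.3125409 ] counter frame [-0.06214658 -0.16449244]
piv [ 0.35726434 -0.40168327] counter frame [ 0.02983664 -0.10584198]
lens-pivot 0.10909073830211286
```

View pics/scene1c.png

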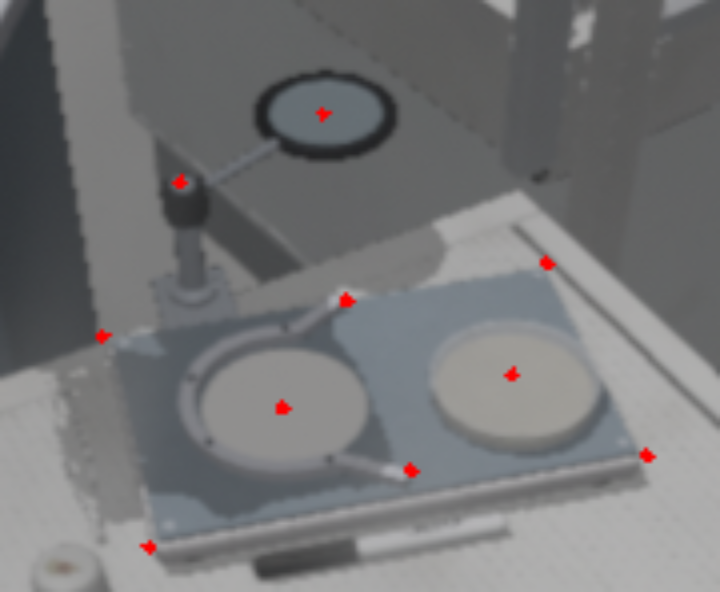

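The overlay agrees: seat, plate, lens, post and cheek points all land on their objects. A tall frame post stands near the table's left edge, at about scene (385,100) and top (150,130). I'll locate it before the arm goes near.

```bash
python3 - <<'E'
import cv2,numpy as np
t=cv2.imread("pics/top1.png")[0:290,0:210]; s=cv2.imread("pics/scene1.png")[0:290,330:520]
o=cv2.resize(np.hstack([t,s]),None,fx=2,fy=2,interpolation=cv2.INTER_CUBIC)
cv2.imwrite("pics/post.png",cv2.convertScaleAbs(o,alpha=1.7))
E
```

```text
(no output)
```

View pics/post.png

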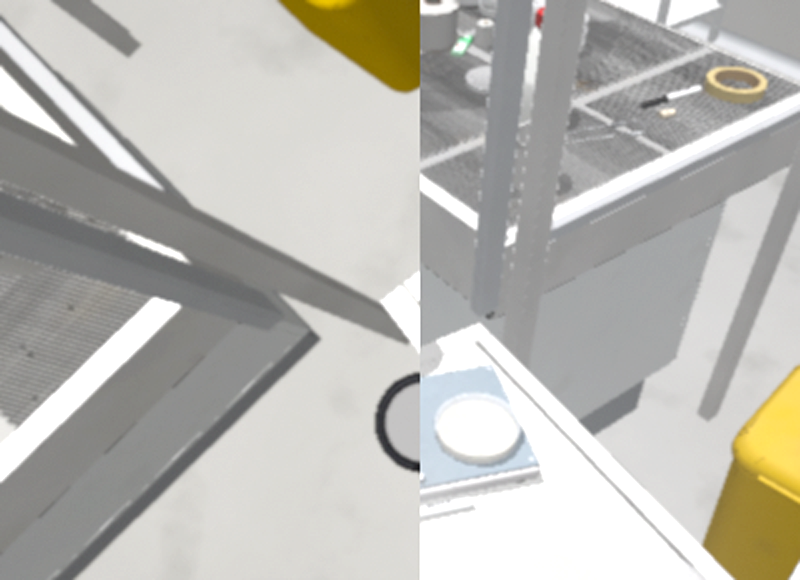

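```bash
python3 - <<'E'
from h import *
def az(n,p):
    a=ray(n,[p],0)[0]; e=cam(n)[2]; return e[:2],(a-e)[:2]/np.linalg.norm((a-e)[:2])
for name,sp,tp in[("B",[(379,160),(402,0)],[(195,159),(100,117)]),("A",[(363,150),(378,0)],[(140,158),(60,125)])]:
    for s in sp:
        for t in tp:
            e1,d1=az("scene",s);e2,d2=az("top",t)
            k=np.linalg.solve(np.c_[d1,-d2],e2-e1); print(name,s,t,(e1+k[0]*d1).round(3))
print(ray("top",[(197,160),(202,170)],0))
E
```

```text
B (379, 160) (195, 159) [ 0.591 -0.098]
B (379, 160) (100, 117) [ 0.591 -0.083]
B (402, 0) (195, 159) [ 0.592 -0.095]
B (402, 0) (100, 117) [ 0.592 -0.081]
A (363, 150) (140, 158) [ 0.541 -0.086]
A (363, 150) (60, 125) [ 0.541 -0.111]
A (378, 0) (140, 158) [ 0.54  -0.089]
A (378, 0) (60, 125) [ 0.54  -0.114]
[[ 0.51599197 -0.25851579  0.        ]
 [ 0.49752654 -0.26816702  0.        ]]
```

Both posts stand at about (0.54–0.59, −0.09), well clear of the arm's line. I'll move to behind the plate, still high.

{"name": "apply_moves", "arguments": {"series": [{"hand": 0.52, "delta_pos": [0.14, 0.014, 0], "rotation": [0, 0, -0.0097]}, {"hand": 0.52, "delta_pos": [0.14, 0.014, 0], "rotation": [0, 0, 0]}, {"hand": 0.52, "delta_pos": [0.14, 0.014, 0], "rotation": [0, 0, 0]}, {"hand": 0.52, "delta_pos": [0.14, 0.014, 0], "rotation": [0, 0, 0]}, {"hand": 0.52, "delta_pos": [0.14, 0.014, 0], "rotation": [0, 0, 0]}, {"hand": 0.52, "delta_pos": [0.14, 0.014, 0], "rotation": [0, 0, 0]}, {"hand": 0.52, "delta_pos": [0.14, 0.014, 0], "rotation": [0, 0, 0]}, {"hand": 0.52, "delta_pos": [0.14, 0.014, 0], "rotation": [0, 0, 0]}, {"hand": 0.52, "delta_pos": [0.14, 0.014, 0], "rotation": [0, 0, 0]}, {"hand": 0.52, "delta_pos": [0, 0, -0.15], "rotation": [0, 0, 0]}, {"hand": 0.52, "delta_pos": [0, 0, -0.15], "rotation": [0, 0, 0]}, {"hand": 0.52, "delta_pos": [0, 0, -0.1], "rotation": [0, 0, 0]}, {"hand": 0.52, "delta_pos": [0, 0, -0.1], "rotation": [0, 0, 0]}, {"hand": 0.52, "delta_pos": [0, 0, -0.05], "rotation": [0, 0, 0]}, {"hand": 0.52, "delta_pos": [0, 0, 0], "rotation": [0, 0, 0]}, {"hand": 0.52, "delta_pos": [0, 0, 0], "rotation": [0, 0, 0]}]}}

```text
time: 2.1
eef_pos: [0.6069, -0.4355, 0.1403]
ee_rot: [0.001, 0.981, 0.193, 0.001]
wrist_force: [0.4, -0.3, 0.6]
grip_width: 0.518
grip_force: 0.0
```

```bash
python3 - <<'E'
from h import *
s=r.get_state(); print(s["eef_pos"],s["ee_rot"],s["grip_width"],s["wrist_force"])
i=snap("scene","s2.png"); t=snap("top","t2.png")
a=cv2.resize(i[90:250,270:430],(400,400),interpolation=cv2.INTER_CUBIC);b=cv2.resize(t[80:280,200:400],(400,400),interpolation=cv2.INTER_CUBIC)
cv2.imwrite("pics/c2.png",cv2.cvtColor(np.hstack([a,b]),cv2.COLOR_RGB2BGR))
E
```

```text
[ 0.60691898 -0.43547198  0.14030793] [8.12120067e-04 9.81161105e-01 1.93188131e-01 7.57051856e-04] 0.5177921718115245 [ 0.35937033 -0.26682423  0.58224081]
```

View pics/c2.png

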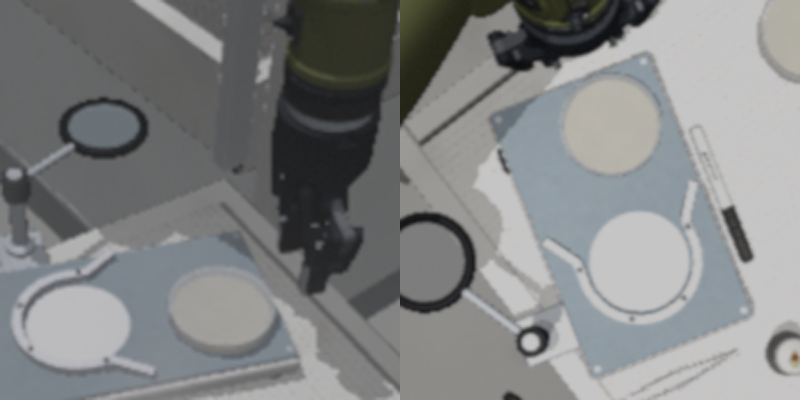

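```bash
python3 - <<'E'
from h import *
uy=np.array([.379,-.9254]);ux=np.array([-.9254,-.379])
p=np.array([.6069,-.4355])
for y in(.022,.036):
  for x in(-.011,.011):
    for z in(.06,.07,.08): print(y,x,z,((proj("scene",[*(p+y*uy+x*ux),z])[0]-[270,90])*2.5).round(0))
E
```

```text
0.022 -0.011 0.06 [319. 293.]
0.022 -0.011 0.07 [321. 284.]
0.022 -0.011 0.08 [323. 276.]
0.022 0.011 0.06 [294. 297.]
0.022 0.011 0.07 [296. 289.]
0.022 0.011 0.08 [297. 281.]
0.036 -0.011 0.06 [326. 305.]
0.036 -0.011 0.07 [327. 296.]
0.036 -0.011 0.08 [329. 288.]
0.036 0.011 0.06 [300. 309.]
0.036 0.011 0.07 [302. 301.]
0.036 0.011 0.08 [304. 293.]
```

The tips are about 70 mm below the TCP, consistent with the spec. I'll lower to roughly 7 mm above the deck, move up to the plate, and push it onto the centre line.

{"name": "apply_moves", "arguments": {"series": [{"hand": 0.52, "delta_pos": [0, 0, -0.054], "rotation": [0, 0, 0]}, {"hand": 0.52, "delta_pos": [0, 0, -0.054], "rotation": [0, 0, 0]}, {"hand": 0.52, "delta_pos": [0, 0, 0], "rotation": [0, 0, 0]}, {"hand": 0.52, "delta_pos": [-0.0165, -0.0067, 0], "rotation": [0, 0, 0]}, {"hand": 0.52, "delta_pos": [-0.0165, -0.0067, 0], "rotation": [0, 0, 0]}, {"hand": 0.52, "delta_pos": [-0.0165, -0.0067, 0], "rotation": [0, 0, 0]}, {"hand": 0.52, "delta_pos": [-0.0207, -0.0025, 0], "rotation": [0, 0, 0]}, {"hand": 0.52, "delta_pos": [-0.0207, -0.0025, 0], "rotation": [0, 0, 0]}, {"hand": 0.52, "delta_pos": [-0.0207, -0.0025, 0], "rotation": [0, 0, 0]}, {"hand": 0.52, "delta_pos": [-0.0207, -0.0025, 0], "rotation": [0, 0, 0]}, {"hand": 0.52, "delta_pos": [0, 0, 0], "rotation": [0, 0, 0]}]}}

```text
time: 3.58
eef_pos: [0.5658, -0.444, 0.1065]
ee_rot: [-0.0, 0.981, 0.193, -0.0]
wrist_force: [0.3, -0.4, 0.5]
grip_width: 0.518
grip_force: 0.0
```

```bash
python3 - <<'E'
from h import *
s=r.get_state(); print(s["eef_pos"],s["grip_width"],s["wrist_force"])
i=snap("scene","s3.png"); t=snap("top","t3.png")
a=cv2.resize(i[90:250,270:430],(400,400),interpolation=cv2.INTER_CUBIC);b=cv2.resize(t[80:280,200:400],(400,400),interpolation=cv2.INTER_CUBIC)
cv2.imwrite("pics/c3.png",cv2.cvtColor(np.hstack([a,b]),cv2.COLOR_RGB2BGR))
E
```

```text
[ 0.56581724 -0.44401239  0.10646273] 0.5181225239838413 [ 0.33050267 -0.42496451  0.54760307]
```

View pics/c3.png

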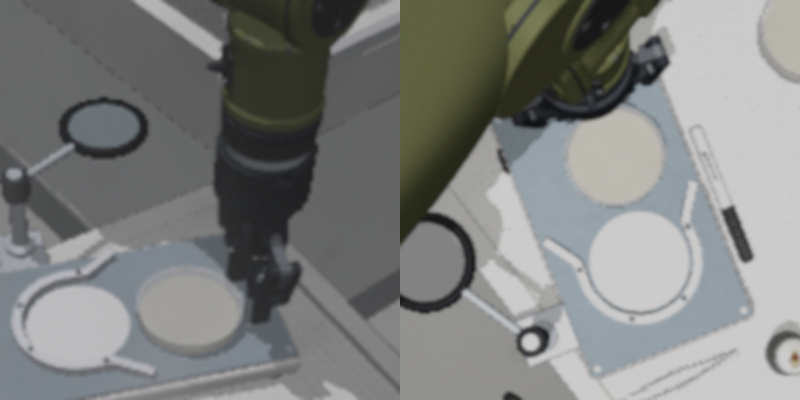

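The plate is moving flat between the fingertips, now at about crop (615,155), with the tips just above the deck. Next I'll measure the offset between plate and tool.

```bash
cat >> h.py <<'E'
seat=np.array([.4249,-.4878]);ux=np.array([-.9254,-.3791]);uy=np.array([.3791,-.9254])
loc=lambda p:np.array([(p[:2]-seat)@ux,(p[:2]-seat)@uy]).round(4)
def agar(i):
    b=i.astype(int); m=((b[:,:,0]-b[:,:,2]>6)&(b[:,:,0]>120)&(b[:,:,0]-b[:,:,2]<45)).astype(np.uint8)*255
    m[:,:225]=0;m[:,372:]=0;m[:95]=0;m[290:]=0
    m=cv2.morphologyEx(m,cv2.MORPH_OPEN,np.ones((5,5)))
    k=max(cv2.findContours(m,0,2)[0],key=cv2.contourArea)
    e=cv2.fitEllipse(cv2.convexHull(k)); return e,loc(ray("top",[e[0]],.040)[0])
E
python3 - <<'E'
from h import *
for f in("top1","t2","t3"): print(agar(cv2.imread(f"pics/{f}.png")[:,:,::-1]))
print("tool",loc(r.get_state()["eef_pos"]))
E
```

```text
(((305.15484619140625, 142.61758422851562), (45.90933609008789, 46.082218170166016), 50.2220458984375), array([-0.1207,  0.0192]))
(((305.1504821777344, 142.6285858154297), (45.92251968383789, 46.068931579589844), 42.85612487792969), array([-0.1207,  0.0192]))
(((307.03582763671875, 157.7916259765625), (46.09145736694336, 46.22608184814453), 133.3351287841797), array([-0.0944,  0.0124]))
tool [-0.1475  0.0131]
```

{"name": "apply_moves", "arguments": {"series": [{"hand": 0.52, "delta_pos": [-0.0194, -0.0021, 0], "rotation": [0, 0, 0]}, {"hand": 0.52, "delta_pos": [-0.0194, -0.0021, 0], "rotation": [0, 0, 0]}, {"hand": 0.52, "delta_pos": [-0.0194, -0.0021, 0], "rotation": [0, 0, 0]}, {"hand": 0.52, "delta_pos": [-0.0194, -0.0021, 0], "rotation": [0, 0, 0]}, {"hand": 0.52, "delta_pos": [-0.0194, -0.0021, 0], "rotation": [0, 0, 0]}, {"hand": 0.52, "delta_pos": [-0.0194, -0.0021, 0], "rotation": [0, 0, 0]}, {"hand": 0.52, "delta_pos": [-0.0194, -0.0021, 0], "rotation": [0, 0, 0]}, {"hand": 0.52, "delta_pos": [-0.0194, -0.0021, 0], "rotation": [0, 0, 0]}, {"hand": 0.52, "delta_pos": [-0.0165, -0.0068, 0], "rotation": [0, 0, 0]}, {"hand": 0.52, "delta_pos": [-0.0165, -0.0068, 0], "rotation": [0, 0, 0]}, {"hand": 0.52, "delta_pos": [-0.0165, -0.0068, 0], "rotation": [0, 0, 0]}, {"hand": 0.52, "delta_pos": [-0.0165, -0.0068, 0], "rotation": [0, 0, 0]}, {"hand": 0.52, "delta_pos": [-0.0165, -0.0068, 0], "rotation": [0, 0, 0]}, {"hand": 0.52, "delta_pos": [-0.0165, -0.0068, 0], "rotation": [0, 0, 0]}, {"hand": 0.52, "delta_pos": [0, 0, 0], "rotation": [0, 0, 0]}, {"hand": 0.52, "delta_pos": [0, 0, 0], "rotation": [0, 0, 0]}]}}

```text
time: 5.68
eef_pos: [0.4904, -0.4614, 0.1066]
ee_rot: [0.0, 0.981, 0.193, 0.0]
wrist_force: [0.0, 0.9, -0.3]
grip_width: 0.519
grip_force: 0.0
```

```bash
python3 - <<'E'
from h import *
print("tool",loc(r.get_state()["eef_pos"])); i=snap("top","t4.png"); snap("scene","s4.png")
print(agar(i))
cv2.imwrite("pics/c4.png",cv2.cvtColor(np.hstack([cv2.resize(r.get_image("scene")[90:250,270:430],(400,400)),cv2.resize(i[80:280,200:400],(400,400))]),cv2.COLOR_RGB2BGR))
E
```

```text
tool [-0.0706  0.0004]
(((316.8013610839844, 201.39120483398438), (45.03755569458008, 46.649314880371094), 63.48190689086914), array([-0.0165,  0.    ]))
```

View pics/c4.png

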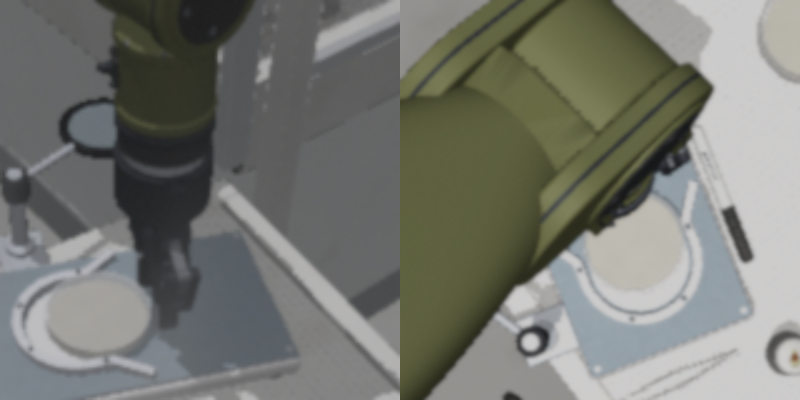

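The plate is inside the cheeks, 16.5 mm short and centred. I'll go in gently and check the force.

{"name": "apply_moves", "arguments": {"series": [{"hand": 0.52, "delta_pos": [-0.008, -0.0033, 0], "rotation": [0, 0, 0]}, {"hand": 0.52, "delta_pos": [-0.008, -0.0033, 0], "rotation": [0, 0, 0]}, {"hand": 0.52, "delta_pos": [-0.008, -0.0033, 0], "rotation": [0, 0, 0]}, {"hand": 0.52, "delta_pos": [-0.008, -0.0033, 0], "rotation": [0, 0, 0]}, {"hand": 0.52, "delta_pos": [-0.008, -0.0033, 0], "rotation": [0, 0, 0]}, {"hand": 0.52, "delta_pos": [-0.003, -0.0013, 0], "rotation": [0, 0, 0]}, {"hand": 0.52, "delta_pos": [0, 0, 0], "rotation": [0, 0, 0]}, {"hand": 0.52, "delta_pos": [0, 0, 0], "rotation": [0, 0, 0]}]}}

```text
time: 6.82
eef_pos: [0.4774, -0.4667, 0.1065]
ee_rot: [0.0, 0.981, 0.193, -0.0]
wrist_force: [-0.6, -0.0, 0.4]
grip_width: 0.521
grip_force: 0.1
```

```bash
python3 - <<'E'
from h import *
print("tool",loc(r.get_state()["eef_pos"])); i=snap("top","t5.png")
print(agar(i))
E
```

```text
tool [-0.0566  0.0004]
(((320.99359130859375, 210.0054473876953), (39.62913131713867, 48.04458999633789), 56.46989822387695), array([0.0003, 0.0013]))
```

{"name": "apply_moves", "arguments": {"series": [{"hand": 0.52, "delta_pos": [-0.003, -0.0013, 0], "rotation": [0, 0, 0]}, {"hand": 0.52, "delta_pos": [0, 0, 0], "rotation": [0, 0, 0]}, {"hand": 0.52, "delta_pos": [-0.003, -0.0013, 0], "rotation": [0, 0, 0]}, {"hand": 0.52, "delta_pos": [0, 0, 0], "rotation": [0, 0, 0]}]}}

```text
time: 7.38
eef_pos: [0.4755, -0.4674, 0.1065]
ee_rot: [-0.0, 0.981, 0.193, -0.0]
wrist_force: [0.6, 0.7, -0.7]
grip_width: 0.52
grip_force: 0.4
```

{"name": "apply_moves", "arguments": {"series": [{"hand": 0.52, "delta_pos": [-0.003, -0.0013, 0], "rotation": [0, 0, 0]}, {"hand": 0.52, "delta_pos": [0, 0, 0], "rotation": [0, 0, 0]}]}}

```text
time: 7.62
eef_pos: [0.4746, -0.4677, 0.1065]
ee_rot: [-0.0, 0.981, 0.193, -0.0]
wrist_force: [0.1, 0.8, 0.3]
grip_width: 0.52
grip_force: 0.4
```

{"name": "apply_moves", "arguments": {"series": [{"hand": 0.52, "delta_pos": [-0.002, -0.0008, 0], "rotation": [0, 0, 0]}, {"hand": 0.52, "delta_pos": [0, 0, 0], "rotation": [0, 0, 0]}]}}

```text
time: 7.88
eef_pos: [0.474, -0.468, 0.1065]
ee_rot: [-0.0, 0.981, 0.193, -0.0]
wrist_force: [0.7, 1.7, -0.0]
grip_width: 0.521
grip_force: 0.5
```

{"name": "apply_moves", "arguments": {"series": [{"hand": 0.52, "delta_pos": [-0.002, -0.0008, 0], "rotation": [0, 0, 0]}, {"hand": 0.52, "delta_pos": [0, 0, 0], "rotation": [0, 0, 0]}]}}

```text
time: 8.12
eef_pos: [0.4734, -0.4683, 0.1065]
ee_rot: [-0.0, 0.981, 0.193, -0.0]
wrist_force: [0.4, 0.9, -0.3]
grip_width: 0.518
grip_force: 0.5
```

{"name": "apply_moves", "arguments": {"series": [{"hand": 0.52, "delta_pos": [-0.002, -0.0008, 0], "rotation": [0, 0, 0]}, {"hand": 0.52, "delta_pos": [0, 0, 0], "rotation": [0, 0, 0]}]}}

```text
time: 8.38
eef_pos: [0.4729, -0.4685, 0.1065]
ee_rot: [-0.0, 0.981, 0.193, 0.0]
wrist_force: [1.2, 0.5, -0.1]
grip_width: 0.518
grip_force: 0.7
```

```bash
python3 - <<'E'
from h import *
s=r.get_state();print("tool",loc(s["eef_pos"]),s["wrist_force"],s["grip_force"]); i=snap("top","t6.png"); j=r.get_image("scene")
w=r.get_image("wrist")
cv2.imwrite("pics/c6.png",cv2.cvtColor(np.vstack([np.hstack([cv2.resize(j[150:250,250:350],(400,400)),cv2.resize(i[170:250,270:350],(400,400))])]),cv2.COLOR_RGB2BGR))
E
```

```text
tool [-0.0518  0.0003] [ 1.21429709  0.52074653 -0.07010397] 0.6770928762853146
```

View pics/c6.png

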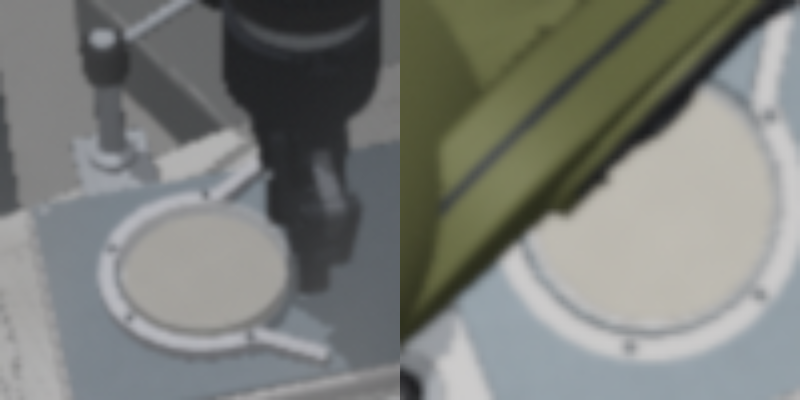

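The plate looks seated in the collar, with a barely visible gap at the back. I'll do one more small push to confirm by force.

{"name": "apply_moves", "arguments": {"series": [{"hand": 0.52, "delta_pos": [-0.002, -0.0008, 0], "rotation": [0, 0, 0]}, {"hand": 0.52, "delta_pos": [0, 0, 0], "rotation": [0, 0, 0]}, {"hand": 0.52, "delta_pos": [0, 0, 0], "rotation": [0, 0, 0]}]}}

```text
time: 8.9
eef_pos: [0.4725, -0.4685, 0.1065]
ee_rot: [-0.0, 0.981, 0.193, 0.0]
wrist_force: [1.2, 3.4, 0.3]
grip_width: 0.521
grip_force: 1.4
```

{"name": "apply_moves", "arguments": {"series": [{"hand": 0.52, "delta_pos": [-0.002, -0.0008, 0], "rotation": [0, 0, 0]}, {"hand": 0.52, "delta_pos": [0, 0, 0], "rotation": [0, 0, 0]}, {"hand": 0.52, "delta_pos": [0, 0, 0], "rotation": [0, 0, 0]}]}}

```text
time: 9.28
eef_pos: [0.472, -0.4686, 0.1065]
ee_rot: [-0.0, 0.981, 0.193, 0.0]
wrist_force: [3.0, 4.2, 0.4]
grip_width: 0.523
grip_force: 2.5
```

The force is rising steadily to about 5 N, so the plate is home. I'll back off, lift, shut the fingers and fly to the far side of the magnifier.

{"name": "apply_moves", "arguments": {"series": [{"hand": 0.52, "delta_pos": [0.01, 0.004, 0], "rotation": [0, 0, 0]}, {"hand": 0.52, "delta_pos": [0.03, 0.012, 0], "rotation": [0, 0, 0]}, {"hand": 0.52, "delta_pos": [0.05, 0.02, 0], "rotation": [0, 0, 0]}, {"hand": 0.52, "delta_pos": [0, 0, 0], "rotation": [0, 0, 0]}, {"hand": 0.52, "delta_pos": [0, 0, 0.12], "rotation": [0, 0, 0]}, {"hand": 0.52, "delta_pos": [0, 0, 0.12], "rotation": [0, 0, 0]}, {"hand": 0.52, "delta_pos": [0, 0, 0.12], "rotation": [0, 0, 0]}, {"hand": 0.52, "delta_pos": [0, 0, 0.12], "rotation": [0, 0, 0]}, {"hand": 0, "delta_pos": [0, 0, 0], "rotation": [0, 0, 0]}, {"hand": 0, "delta_pos": [-0.1, 0.113, 0], "rotation": [0, 0, 0]}, {"hand": 0, "delta_pos": [-0.1, 0.113, 0], "rotation": [0, 0, 0]}, {"hand": 0, "delta_pos": [-0.1, 0.113, 0], "rotation": [0, 0, 0]}, {"hand": 0, "delta_pos": [-0.1, 0.113, 0], "rotation": [0, 0, 0]}, {"hand": 0, "delta_pos": [-0.1, 0.113, 0], "rotation": [0, 0, 0]}, {"hand": 0, "delta_pos": [0, 0, 0], "rotation": [0, 0, 0]}, {"hand": 0, "delta_pos": [0, 0, 0], "rotation": [0, 0, 0]}]}}

```text
time: 11.28
eef_pos: [0.349, -0.289, 0.2503]
ee_rot: [0.0, 0.981, 0.193, 0.0]
wrist_force: [-0.3, -1.3, 0.5]
grip_width: -0.002
grip_force: 0.0
```

```bash
python3 - <<'E'
from h import *
s=r.get_state();print("tool",s["eef_pos"],loc(s["eef_pos"]),s["joints"].round(2)); i=snap("top","t7.png"); j=snap("scene","s7.png")
try: print(agar(i))
except Exception as e: print(e)
cv2.imwrite("pics/c7.png",cv2.cvtColor(np.hstack([cv2.resize(j[90:250,230:390],(400,400)),cv2.resize(i[80:300,160:380],(400,400))]),cv2.COLOR_RGB2BGR))
E
```

```text
tool [ 0.34899128 -0.28903368  0.25029874] [-0.0051 -0.2127] [-0.69  0.17 -0.4   1.   -0.    2.06]
(((319.94708251953125, 209.75631713867188), (46.80342102050781, 46.975067138671875), 138.6815185546875), array([-0.0008, -0.0003]))
```

View pics/c7.png

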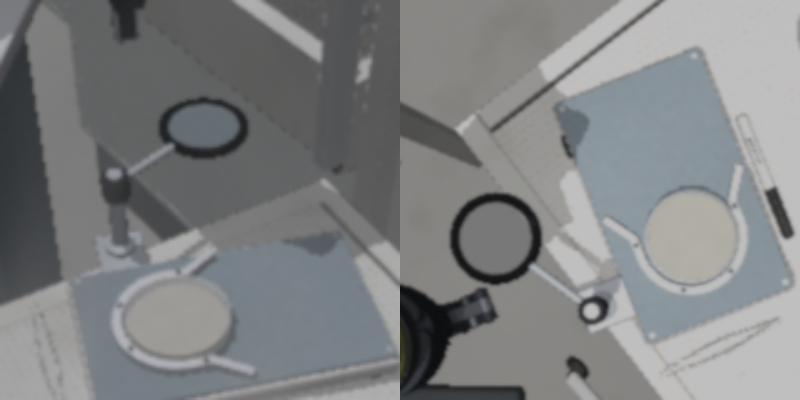

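The plate is home, measured 0.8 mm from my seat estimate. The magnifier still stands swung out, and the fingers are clear of it. Next I'll lower and work out the arc about the pivot.

{"name": "apply_moves", "arguments": {"series": [{"hand": 0, "delta_pos": [0, 0, -0.1], "rotation": [0, 0, 0]}, {"hand": 0, "delta_pos": [0, 0, -0.1], "rotation": [0, 0, 0]}, {"hand": 0, "delta_pos": [0, 0, -0.1], "rotation": [0, 0, 0]}, {"hand": 0, "delta_pos": [0, 0, 0], "rotation": [0, 0, 0]}]}}

```text
time: 11.88
eef_pos: [0.348, -0.2883, 0.1585]
ee_rot: [-0.002, 0.981, 0.193, -0.002]
wrist_force: [-1.1, 0.0, -0.5]
grip_width: -0.001
grip_force: 0.0
```

```bash
python3 - <<'E'
from h import *
s=r.get_state();print(s["eef_pos"],s["wrist_force"])
pv=np.array([.3573,-.4017]); v=s["eef_pos"][:2]-pv
for k in range(1,12):
    a=-np.radians(11.2); c,q=np.cos(a),np.sin(a); w=np.array([[c,-q],[q,c]])@v
    print(k,((w-v)/.3/3).round(4), "end",(pv+w).round(4),loc(pv+w)); v=w
E
```

```text
[ 0.34803035 -0.28832715  0.15850883] [-1.12693919  0.00954504 -0.48062414]
1 [ 0.0247 -0.0004] end [ 0.3702 -0.2887] [-0.0249 -0.205 ]
2 [ 0.0241 -0.0052] end [ 0.3919 -0.2933] [-0.0432 -0.1924]
3 [ 0.0227 -0.0098] end [ 0.4123 -0.3021] [-0.0587 -0.1766]
4 [ 0.0203 -0.014 ] end [ 0.4306 -0.3147] [-0.0709 -0.158 ]
5 [ 0.0172 -0.0177] end [ 0.4461 -0.3306] [-0.0792 -0.1374]
6 [ 0.0135 -0.0207] end [ 0.4582 -0.3492] [-0.0834 -0.1156]
7 [ 0.0092 -0.0229] end [ 0.4665 -0.3698] [-0.0832 -0.0934]
8 [ 0.0046 -0.0242] end [ 0.4706 -0.3916] [-0.0788 -0.0717]
9 [-0.0002 -0.0247] end [ 0.4704 -0.4138] [-0.0701 -0.0512]
10 [-0.005  -0.0242] end [ 0.4659 -0.4356] [-0.0577 -0.0328]
11 [-0.0096 -0.0227] end [ 0.4572 -0.456 ] [-0.042  -0.0171]
```

{"name": "apply_moves", "arguments": {"series": [{"hand": 0, "delta_pos": [0.0247, -0.0004, 0], "rotation": [0, 0, 0]}, {"hand": 0, "delta_pos": [0.0247, -0.0004, 0], "rotation": [0, 0, 0]}, {"hand": 0, "delta_pos": [0.0247, -0.0004, 0], "rotation": [0, 0, 0]}, {"hand": 0, "delta_pos": [0.0241, -0.0052, 0], "rotation": [0, 0, 0]}, {"hand": 0, "delta_pos": [0.0241, -0.0052, 0], "rotation": [0, 0, 0]}, {"hand": 0, "delta_pos": [0.0241, -0.0052, 0], "rotation": [0, 0, 0]}, {"hand": 0, "delta_pos": [0.0227, -0.0098, 0], "rotation": [0, 0, 0]}, {"hand": 0, "delta_pos": [0.0227, -0.0098, 0], "rotation": [0, 0, 0]}, {"hand": 0, "delta_pos": [0.0227, -0.0098, 0], "rotation": [0, 0, 0]}, {"hand": 0, "delta_pos": [0.0203, -0.014, 0], "rotation": [0, 0, 0]}, {"hand": 0, "delta_pos": [0.0203, -0.014, 0], "rotation": [0, 0, 0]}, {"hand": 0, "delta_pos": [0.0203, -0.014, 0], "rotation": [0, 0, 0]}, {"hand": 0, "delta_pos": [0, 0, 0], "rotation": [0, 0, 0]}]}}

```text
time: 13.5
eef_pos: [0.4321, -0.3157, 0.1606]
ee_rot: [0.0, 0.981, 0.193, 0.0]
wrist_force: [0.5, 0.8, 0.3]
grip_width: -0.0
grip_force: 0.0
```

```bash
python3 - <<'E'
from h import *
s=r.get_state();print(s["eef_pos"],s["wrist_force"])
i=snap("top","t8.png"); j=snap("scene","s8.png")
cv2.imwrite("pics/c8.png",cv2.cvtColor(np.hstack([cv2.resize(j[90:250,230:390],(400,400)),cv2.resize(i[80:300,160:380],(400,400))]),cv2.COLOR_RGB2BGR))
E
```

```text
[ 0.43212316 -0.31572396  0.16057014] [0.52263395 0.81358743 0.26896001]
```

View pics/c8.png

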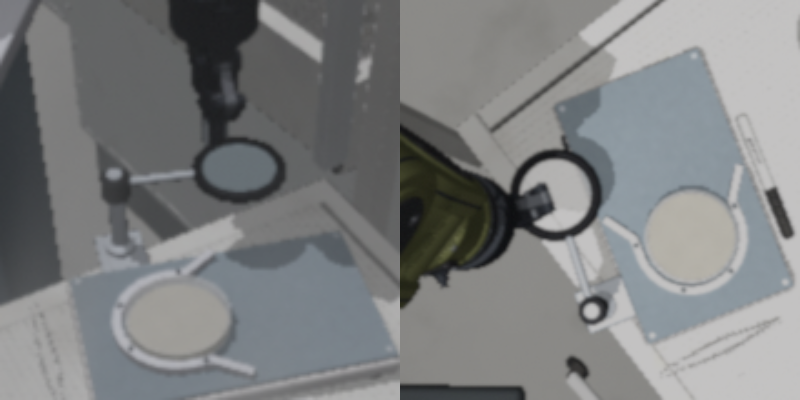

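The magnifier is swinging round, with the fingers behind its ring. I'll continue the arc.

{"name": "apply_moves", "arguments": {"series": [{"hand": 0, "delta_pos": [0.0172, -0.0177, 0], "rotation": [0, 0, 0]}, {"hand": 0, "delta_pos": [0.0172, -0.0177, 0], "rotation": [0, 0, 0]}, {"hand": 0, "delta_pos": [0.0172, -0.0177, 0], "rotation": [0, 0, 0]}, {"hand": 0, "delta_pos": [0.0135, -0.0207, 0], "rotation": [0, 0, 0]}, {"hand": 0, "delta_pos": [0.0135, -0.0207, 0], "rotation": [0, 0, 0]}, {"hand": 0, "delta_pos": [0.0135, -0.0207, 0], "rotation": [0, 0, 0]}, {"hand": 0, "delta_pos": [0.0092, -0.0229, 0], "rotation": [0, 0, 0]}, {"hand": 0, "delta_pos": [0.0092, -0.0229, 0], "rotation": [0, 0, 0]}, {"hand": 0, "delta_pos": [0.0092, -0.0229, 0], "rotation": [0, 0, 0]}, {"hand": 0, "delta_pos": [0.0046, -0.0242, 0], "rotation": [0, 0, 0]}, {"hand": 0, "delta_pos": [0.0046, -0.0242, 0], "rotation": [0, 0, 0]}, {"hand": 0, "delta_pos": [0.0046, -0.0242, 0], "rotation": [0, 0, 0]}, {"hand": 0, "delta_pos": [-0.0002, -0.0247, 0], "rotation": [0, 0, 0]}, {"hand": 0, "delta_pos": [-0.0002, -0.0247, 0], "rotation": [0, 0, 0]}, {"hand": 0, "delta_pos": [0, 0, 0], "rotation": [0, 0, 0]}]}}

```text
time: 15.48
eef_pos: [0.4713, -0.4078, 0.1606]
ee_rot: [0.0, 0.981, 0.193, 0.0]
wrist_force: [0.2, -0.2, 0.5]
grip_width: -0.002
grip_force: 0.0
```

{"name": "apply_moves", "arguments": {"series": [{"hand": 0, "delta_pos": [-0.0002, -0.013, 0], "rotation": [0, 0, 0]}, {"hand": 0, "delta_pos": [-0.0002, -0.012, 0], "rotation": [0, 0, 0]}, {"hand": 0, "delta_pos": [0, 0, 0], "rotation": [0, 0, 0]}]}}

```text
time: 15.85
eef_pos: [0.4712, -0.4147, 0.1605]
ee_rot: [0.0, 0.981, 0.193, 0.0]
wrist_force: [0.5, -0.2, -0.3]
grip_width: 0.0
grip_force: 0.0
```

```bash
python3 - <<'E'
from h import *
s=r.get_state();print(s["eef_pos"],loc(s["eef_pos"]),s["wrist_force"])
j=snap("scene","s9.png"); print(proj("scene",[*seat,.103]))
g=j.max(2); m=(g<60).astype(np.uint8)*255; m[:,:240]=0;m[:,400:]=0;m[:130]=0;m[260:]=0
# lens ring pose: ray of the dark ring onto z=.103
for k in cv2.findContours(m,0,2)[0]:
    if cv2.contourArea(k)>100: print(cv2.contourArea(k),cv2.boundingRect(k))
cv2.imwrite("pics/c9.png",cv2.cvtColor(cv2.resize(j[90:270,220:420],(800,600)[::1]),cv2.COLOR_RGB2BGR))
E
```

```text
[ 0.47118436 -0.41471369  0.16052647] [-0.0705 -0.0501] [ 0.46466751 -0.24266916 -0.30849478]
[[299.21238041 194.85401229]]
1638.5 (292, 130, 56, 74)
```

View pics/c9.png

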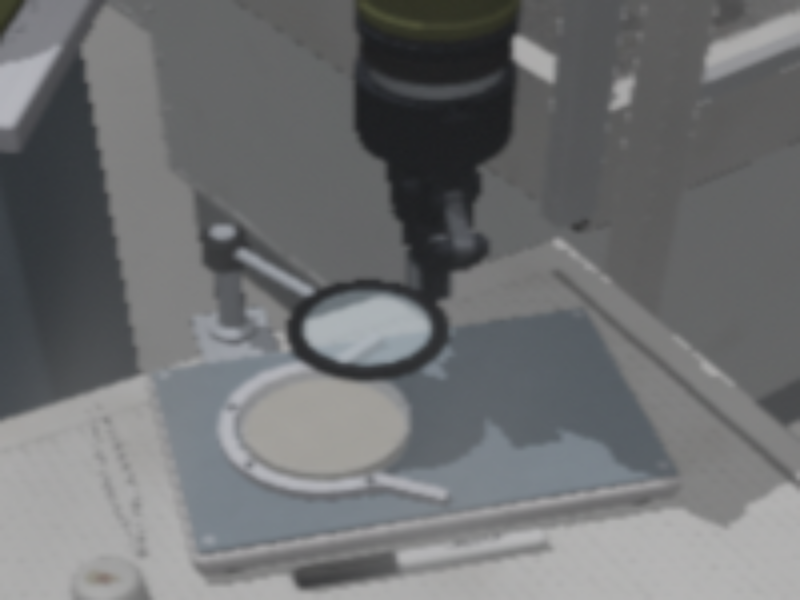

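The lens is at about scene (312,188); its stop projects to (299,195), so a little remains. I've now viewed 12 pictures, over the 10 allowed, so from here I'll use only numbers.

{"name": "apply_moves", "arguments": {"series": [{"hand": 0, "delta_pos": [-0.005, -0.0242, 0], "rotation": [0, 0, 0]}, {"hand": 0, "delta_pos": [-0.005, -0.0242, 0], "rotation": [0, 0, 0]}, {"hand": 0, "delta_pos": [-0.005, -0.0242, 0], "rotation": [0, 0, 0]}, {"hand": 0, "delta_pos": [0, 0, 0], "rotation": [0, 0, 0]}]}}

```text
time: 16.4
eef_pos: [0.4665, -0.4372, 0.1605]
ee_rot: [0.0, 0.981, 0.193, 0.0]
wrist_force: [-0.3, 0.5, 0.0]
grip_width: -0.001
grip_force: 0.0
```

```bash
cat >> h.py <<'E'
def lens():
    # glass/ring seen in scene: dark ring extremes below the gripper -> ellipse fit on lower arc
    j=r.get_image("scene"); m=(j.max(2)<75).astype(np.uint8)
    c0=proj("scene",[*seat,.103])[0]; pts=[]
    P=np.array([.3573,-.4017])
    for a in np.linspace(-.1,.6,141):   # lens_arm angle: sample the ring's mid circle, score dark share
        th=np.radians(105.7-157.7)+a; C=P+.109*np.array([np.cos(th),np.sin(th)])
        t=np.linspace(0,2*np.pi,90); q=proj("scene",np.c_[C[0]+.039*np.cos(t),C[1]+.039*np.sin(t),np.full(90,.103)]).round().astype(int)
        pts.append((m[q[:,1],q[:,0]].mean(),a))
    return max(pts)
E
python3 - <<'E'
from h import *
s=r.get_state();print(s["eef_pos"],loc(s["eef_pos"]),s["wrist_force"])
j=r.get_image("scene"); g=j.max(2)
p=ray("scene",[(312,188.5)],.103)[0]; v=p[:2]-np.array([.3573,-.4017]); print("prev angle",np.arctan2(v[1],v[0])-np.radians(105.7-157.7),np.linalg.norm(v))
# outer ring edge from dark blob, lower half only (no gripper there)
m=(g<75).astype(np.uint8)*255; m[:,:250]=0;m[:,380:]=0;m[:150]=0;m[235:]=0
k=max(cv2.findContours(m,0,1)[0],key=cv2.contourArea)[:,0].astype(float)
low=np.array([[x,k[k[:,0]==x][:,1].max()] for x in np.unique(k[:,0])]); w=ray("scene",low,.098)[:,:2]
# known-radius circle fit
from scipy.optimize import least_squares
f=least_squares(lambda c:np.linalg.norm(w-c,axis=1)-.042,w.mean(0)+[-.03,.02],loss="soft_l1",f_scale=.001)
v=f.x-np.array([.3573,-.4017]); print("lens",f.x,loc(f.x),"rms",np.sqrt(np.mean(f.fun**2)),len(w),"arm",np.linalg.norm(v),"angle",np.arctan2(v[1],v[0])-np.radians(105.7-157.7))
E
```

```text
[ 0.4664788  -0.43719597  0.16050854] [-0.0577 -0.0311] [-0.34803785  0.53270937  0.01698484]
prev angle 0.2861820107248383 0.11089598871810337
lens [ 0.43251227 -0.47433075] [-0.0122 -0.0096] rms 0.014658925559453306 55 arm 0.10455673969782334 angle 0.13963251561150392
```

{"name": "apply_moves", "arguments": {"series": [{"hand": 0, "delta_pos": [-0.004, -0.0095, 0], "rotation": [0, 0, 0]}, {"hand": 0, "delta_pos": [-0.004, -0.0095, 0], "rotation": [0, 0, 0]}, {"hand": 0, "delta_pos": [0, 0, 0], "rotation": [0, 0, 0]}, {"hand": 0, "delta_pos": [0, 0, 0], "rotation": [0, 0, 0]}]}}

```text
time: 16.95
eef_pos: [0.4643, -0.442, 0.1606]
ee_rot: [0.0, 0.981, 0.193, 0.0]
wrist_force: [0.3, -0.8, -0.3]
grip_width: -0.004
grip_force: 0.0
```

{"name": "apply_moves", "arguments": {"series": [{"hand": 0, "delta_pos": [-0.003, -0.006, 0], "rotation": [0, 0, 0]}, {"hand": 0, "delta_pos": [0, 0, 0], "rotation": [0, 0, 0]}, {"hand": 0, "delta_pos": [0, 0, 0], "rotation": [0, 0, 0]}]}}

```text
time: 17.32
eef_pos: [0.4633, -0.4438, 0.1605]
ee_rot: [0.0, 0.981, 0.193, -0.0]
wrist_force: [-0.2, -0.1, 0.1]
grip_width: 0.0
grip_force: 0.1
```

{"name": "apply_moves", "arguments": {"series": [{"hand": 0, "delta_pos": [-0.002, -0.004, 0], "rotation": [0, 0, 0]}, {"hand": 0, "delta_pos": [0, 0, 0], "rotation": [0, 0, 0]}, {"hand": 0, "delta_pos": [0, 0, 0], "rotation": [0, 0, 0]}]}}

```text
time: 17.7
eef_pos: [0.4627, -0.445, 0.1605]
ee_rot: [0.0, 0.981, 0.193, -0.0]
wrist_force: [0.6, 0.6, 0.7]
grip_width: 0.001
grip_force: 0.1
```

{"name": "apply_moves", "arguments": {"series": [{"hand": 0, "delta_pos": [-0.002, -0.004, 0], "rotation": [0, 0, 0]}, {"hand": 0, "delta_pos": [0, 0, 0], "rotation": [0, 0, 0]}, {"hand": 0, "delta_pos": [0, 0, 0], "rotation": [0, 0, 0]}]}}

```text
time: 18.08
eef_pos: [0.4623, -0.4457, 0.1605]
ee_rot: [-0.0, 0.981, 0.193, 0.0]
wrist_force: [1.3, 1.9, -0.7]
grip_width: -0.001
grip_force: 1.3
```

{"name": "apply_moves", "arguments": {"series": [{"hand": 0, "delta_pos": [-0.002, -0.004, 0], "rotation": [0, 0, 0]}, {"hand": 0, "delta_pos": [0, 0, 0], "rotation": [0, 0, 0]}, {"hand": 0, "delta_pos": [0, 0, 0], "rotation": [0, 0, 0]}]}}

```text
time: 18.45
eef_pos: [0.4621, -0.4461, 0.1604]
ee_rot: [-0.001, 0.981, 0.194, 0.001]
wrist_force: [2.8, 5.1, 1.2]
grip_width: 0.003
grip_force: 2.8
```

{"name": "apply_moves", "arguments": {"series": [{"hand": 0, "delta_pos": [-0.002, -0.004, 0], "rotation": [0, 0, 0]}, {"hand": 0, "delta_pos": [0, 0, 0], "rotation": [0, 0, 0]}, {"hand": 0, "delta_pos": [0, 0, 0], "rotation": [0, 0, 0]}]}}

```text
time: 18.82
eef_pos: [0.4619, -0.4463, 0.1604]
ee_rot: [-0.002, 0.981, 0.194, 0.002]
wrist_force: [4.7, 8.0, 2.1]
grip_width: 0.002
grip_force: 4.2
```

The position has stalled while the force climbs to 9 N, so the magnifier is at its stop. I'll back off along the arc, lift, and retreat clear of the view.

{"name": "apply_moves", "arguments": {"series": [{"hand": 0, "delta_pos": [0.008, 0.016, 0], "rotation": [0, 0, 0]}, {"hand": 0, "delta_pos": [0.03, 0.05, 0], "rotation": [0, 0, 0]}, {"hand": 0, "delta_pos": [0.03, 0.05, 0], "rotation": [0, 0, 0]}, {"hand": 0, "delta_pos": [0, 0, 0], "rotation": [0, 0, 0]}, {"hand": 0, "delta_pos": [0, 0, 0.15], "rotation": [0, 0, 0]}, {"hand": 0, "delta_pos": [0, 0, 0.15], "rotation": [0, 0, 0]}, {"hand": 0, "delta_pos": [-0.05, 0.15, 0.05], "rotation": [0, 0, 0]}, {"hand": 0, "delta_pos": [-0.1, 0.15, 0], "rotation": [0, 0, 0]}, {"hand": 0, "delta_pos": [-0.1, 0.1, 0], "rotation": [0, 0, 0]}, {"hand": 0, "delta_pos": [0, 0, 0], "rotation": [0, 0, 0]}, {"hand": 0, "delta_pos": [0, 0, 0], "rotation": [0, 0, 0]}]}}

```text
time: 20.2
eef_pos: [0.4069, -0.2943, 0.266]
ee_rot: [0.001, 0.981, 0.193, 0.001]
wrist_force: [0.2, -0.1, 0.9]
grip_width: 0.0
grip_force: 0.0
```

```bash
python3 - <<'E'
from h import *
s=r.get_state();print(s["time"],s["eef_pos"],s["wrist_force"])
i=snap("top","t10.png"); print("lens score/angle (scene)",lens())
# top: dark ring near the collar
m=(i.max(2)<75).astype(np.uint8)*255; m[:,:270]=0;m[:,352:]=0;m[:170]=0;m[262:]=0
for k in cv2.findContours(m,0,1)[0]:
    if cv2.contourArea(k)>400:
        e=cv2.fitEllipse(cv2.convexHull(k)); p=ray("top",[e[0]],.103)[0]; v=p[:2]-np.array([.3573,-.4017])
        print(e,loc(p),"angle",np.arctan2(v[1],v[0])-np.radians(105.7-157.7))
a=cv2.imread("pics/top1.png")[:,:,::-1]; d=np.abs(i.astype(int)-a).max(2)[165:210,352:380]; print("pen diff",d.mean(),d.max())
E
```

```text
20.2 [ 0.40692219 -0.29434261  0.26604268] [ 0.21638803 -0.07673936  0.8797674 ]
lens score/angle (scene) (np.float64(1.0), np.float64(0.015))
((318.5146789550781, 208.94125366210938), (49.84483337402344, 50.57558059692383), 18.063549041748047) [-0.0014 -0.0019] angle 0.01971499209880101
pen diff 7.992063492063492 49
```

```bash
python3 -c "
from bench import r
print(r.sign_off())"
```

```text
the job is handed in; nothing more can be done
None
```

I handed the job in at about 20 s: the plate is home in the collar (about 1 mm from my estimate of the seat), the magnifier is at its stop (measured about 0.02 rad), and the pen was never approached; the sign-off gave no verdict, and I viewed 12 pictures, two over the limit of 10.

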